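# Clamp down the preserving pan's lid crosswise

### The arm

A 7-joint arm with a two-finger parallel gripper is mounted at the origin on the work surface. World frame = base frame: x ahead of the robot, y to its left, z up, the work surface at z = 0. Lengths are in m, angles in rad, forces in N, time in s.
With the tool pointing down it reaches from about 0.35 to 0.9 m from the base axis. Payload 19.9 kg.
Tool frame: the origin (TCP) lies midway between the tips of the shut fingers; the grasp point (between the pads) lies 19 mm behind it; y points along the fingers, z is the direction in which the jaws open and shut, and the axes are right-handed (so a half turn about y gives the same grasp; the last joint's range is limited). The gripper opens to 94 mm and grips with 3 to 60 N. Pads are 16 mm wide; open, the fingers measure 119 mm over their backs; the gripper's body (75 mm by 177 mm) begins 78 mm behind the grasp point.
Start: joints at [1.274, 0.417, -0.01, 1.614, 0.005, 1.111, -0.053], TCP at [0.158, -0.605, 0.184] pointing down, gripper open.
Joint ranges: [-2.81, 2.81], [-0.39, 2.02], [-1.27, 1.25], [0.06, 2.57], [-1.19, 4.33], [0.19, 2], [-2.82, 2.82]. Speed limits (rad/s): [1.89, 1.89, 2.39, 2.39, 3.01, 3.01, 3.01].

### API

Orientations are given as a unit quaternion [w, x, y, z].
In Python, from workcell import env, cams gives the robot as it stands.
- The arm moves only by the tool carry_out, never from a script. Its argument "motion" is a list of rows, each a list of 5 numbers: the shift along the tool's x, y, z in cm, then the turn about the tool's y in degrees, then the closure, from 0 (fully open) to 1 (shut). In form: [[dx, dy, dz, twist, fingers], ...]. A call has 1 to 20 rows; each row shifts and turns the commanded pose from where the row before left it, along the tool's axes as they then stand; what a row does not reach is not made up. A row lasts 1/8 s, in which the tool goes at most 62.5 mm and 10.7 degrees, less where a joint would pass 70% of its speed; a pose out of reach is approached as far as the arm can. A call is refused whole if a number of a shift passes 6.25 or a number of a turn 10.7, either way. A call with a gripper value outside its range is refused whole. The fingers move at their own pace and stop on an object; the grip force is fixed at half the most. Time passes only in rows, so rows that do not move let the fingers close. It gives the time, the measured TCP pose, the force and the opening at its end, in the units of the state.
- env.get_state(): the state, without advancing time (a new reading comes with each control period).
- cams.read_camera(name): name is "scene" or "top" or "wrist"; returns the picture (480x640x3 uint8, red, green, blue); there is no depth.
- cams.camera_info(name): a dict with "fx", "fy", "cx", "cy" (pixels), "camera_from_world" (4x4, takes a point from world to camera coordinates); the wrist camera has in their place "hand_eye" (4x4, takes a point from camera to tool coordinates, whose origin is the TCP and whose axes are the tool frame's). Camera axes: x right, y up, looking along -z (the intrinsics and any distortion apply to the point x, -y, -z); pixel columns grow to the right and rows downward; lengths in m; the calibration is good to about 2 mm. A picture is of the moment at which its call begins: read the wrist's pose just before it. camera_info takes no time and is no camera call.
- env.finish_job(): hands the job in, once; it reports no verdict.
Trained networks look in the newest picture that a camera, given by its name, has taken for a name from the list of things; names that differ only in an ending like _2 or _b are one class to them, and where a whole thing is asked for, a point or a joint stands for the part that bears it (a point fixed in the world has none). Each returns a list of dicts, best first, with "score" (0 to 1); they miss things now and then, are a little off and sometimes report something else, mostly with a low value. They report only what shows in the picture. A call takes as long as a camera call. They do not tell look-alikes from the thing itself.
- cams.spot_in(camera, thing): "rect" ([left, top, right, bottom] in pixels, round what is visible of it).
- cams.pinpoint(camera, thing): "xy" ([column, row] in pixels: a listed point, or the origin of a listed thing).
The state is a dict: "time_s": time; "q": joint angles; "joint_velocities": joint speeds; "joint_efforts": joint torques, N m; "tool_pos": TCP position; "eef_rot": TCP orientation; "contact_force": force on the tool from outside, world axes, zero at the start; "torque": the same for the moment, N m; "gripper_width": finger opening in m.
Only numpy, scipy, OpenCV 4.12 (cv2) and the standard library are available. Lean on these libraries where they do the work, as an engineer would, in place of code of your own. Each camera call takes 0.05 s, during which the arm holds its last target. There are 200 camera calls.

### The job

Clamp the lid of the preserving pan down on its gasket with the four hand knobs: in a first round nip each knob lightly onto the lid, in a second round turn each one up until it is hand-firm. In both rounds do a knob and then the one opposite before the other two, never make one firm while another is still loose, do not overtighten, and leave the other things on the table alone.

Things in the scene. Friction and masses are not known exactly. Their poses are not given: they have to be found in the camera images.
- pan: low round aluminium preserving pan, fixed to the table, 170 mm across with a 216 mm flange, 69 mm tall; origin at the centre of its underside, z up. Four studs stand on a 95 mm radius circle about its axis, 90 degrees apart, at its +x (grip0), +y (grip1), -x (grip2) and -y (grip3); two 10 mm thick loop handles stick out to 123 mm radius half-way between knobs, 44 mm up, below the lid.
- lid: loose flat aluminium lid, 0.6 kg, 8 mm thick, 166 mm across, with four lugs reaching 113 mm from the centre, each lying between two short pins under a knob; origin at the centre of its underside, which rests on the pan's springy gasket 75 mm above the table. In its middle is a small round handle, 32 mm across, topping out 29 mm above the underside (104 mm above the table).
- grip0 (a point): centre (half-way up) of one of four identical round black hand knobs, 50 mm across, 26 mm tall, 113 mm above the table; z up. It is at the pan's +x, over foot0, and stays at this height. Clockwise from above tightens. Each knob first has 0.1 to 0.7 rad of free play (different each time, not visible), then picks up its screw and drives its foot down.
- grip1 (a point): the same for the knob at the pan's +y, over foot1, opposite grip3. All four: turning in the free play takes 0.02 N m. The foot meets the lid about 0.2 rad after pick-up, and from there the clamping force grows by about 13.5 N per radian. Screws stay where they are left; to back one off, turn the knob anticlockwise through 1 rad of play first.
- grip2 (a point): the same for the knob at the pan's -x, over foot2, opposite grip0. All four: turning a picked-up screw slowly takes 0.38 N m plus 0.33 N m per radian since pick-up, so grip firmly (40 N or more). When a quick turn has stopped, the moment felt may be anything below that; it reads true at the end of a slow onward nudge (0.03 rad in 0.25 s).
- grip3 (a point): the same for the knob at the pan's -y, over foot3, opposite grip1. All four: clamping force (angle since pick-up; moment when turning slowly): under 1 N is loose; a light nip is 3 to 7 N (0.45 to 0.75 rad; 0.53 to 0.63 N m); over 9 N is firm; hand-firm at the end is 10 to 16 N, best 13 N (0.97 to 1.4, best 1.2 rad; 0.77 N m); over 20 N is overtightened.
- foot0: round steel foot under the knob at grip0, 30 mm across, sprung; origin at the centre of its underside, at first a hair (under 0.5 mm) clear of the lid; does not turn, moves down 2.5 mm per radian of the screw
- foot1: the same under the knob at grip1
- foot2: the same under the knob at grip2
- foot3: the same under the knob at grip3
- basket: bystander: white plastic weave crispbread basket, 200 x 150 x 70 mm, bread standing up to about 95 mm; origin under its centre
- jug: bystander: white ceramic milk jug, 92 mm across, 130 mm tall, handle on its -y side; origin under its centre
- timer: bystander: round aluminium egg timer, 62 mm across, 54 mm tall; origin under its centre
There are look-alikes about, which are no part of the job. Several things have the shape of the lid; the one meant has the colours described above.

How it is judged:
By the outcome, as a careful person would: the job done as asked, in the order asked, and still so for the second after the job is handed in, with the robot touching nothing.
It also fails if it takes over 72 s, if anything falls off the work surface, if the arm or the gripper's body presses on something with over 40 N, if the wrist force passes 120 N, or if a joint passes its speed limit or range.

## Working session

There is one attempt and no reset: what is moved stays moved. The work goes in short steps, Python scripts to look and compute and a tool call to move; the robot and the scene stay as the last step left them, time stands still between calls to the robot, and variables do not carry over. Pictures are saved under pics/ and viewed, about 8 in all and at most 12, crops included, and the job is handed in when it is done.

Besides the shell and the picture viewer there is one more tool, called after ">>>" as name(argument=value, ...) on one line, values as JSON. carry_out: Moves the arm, as the interface text tells. Its arguments: {"type":"object","properties":{"motion":{"type":"array","items":{"type":"array","items":{"type":"number"}}}},"required":["motion"]}

```bash
mkdir -p pics; ls; python3 - <<'E'
from workcell import env,cams
import cv2,numpy as np
s=env.get_state()
for k in s: print(k,np.round(s[k],4))
for c in ["scene","top"]:
    im=cams.read_camera(c); cv2.imwrite(f"pics/{c}0.png",im[:,:,::-1])
    i=cams.camera_info(c); print(c,{k:np.round(v,4).tolist() for k,v in i.items()})
    for t in ["pan","lid","grip0","grip1","grip2","grip3"]:
        print(c,t,[(np.round(d["xy"],1).tolist(),round(d["score"],2)) for d in cams.pinpoint(c,t)][:5])
print({k:np.round(v,4).tolist() for k,v in cams.camera_info("wrist").items()})
E
```

```text
pics
time_s 0.0
q [ 1.2745  0.418  -0.0103  1.6141  0.0047  1.1107 -0.053 ]
joint_velocities [ 0.0019 -0.0008  0.0009 -0.001  -0.0006 -0.0005  0.0004]
joint_efforts [-2.00000e-04 -8.51249e+01  6.38700e-01 -4.25986e+01 -4.88000e-02
  1.87000e-02  1.00000e-04]
tool_pos [ 0.1574 -0.6044  0.1838]
eef_rot [ 0.0897 -0.0899  0.7018 -0.701 ]
contact_force [ 0.4024 -0.2664  0.2614]
torque [ 0.0202  0.0073 -0.0146]
gripper_width 0.094
scene {'fx': 546.6744, 'fy': 546.6744, 'cx': 323.0225, 'cy': 243.9589, 'camera_from_world': [[-0.6686, 0.7433, 0.0212, 0.3576], [-0.3925, -0.377, 0.8389, 0.1351], [0.6316, 0.5526, 0.5439, -1.4599], [0.0, 0.0, 0.0, 1.0]]}
scene pan [([299.0, 266.3], 0.78)]
scene lid [([294.0, 195.8], 0.81), ([322.1, 392.3], 0.75), ([458.1, 289.1], 0.66), ([298.0, 237.4], 0.56)]
scene grip0 [([324.6, 203.4], 0.97), ([267.8, 241.6], 0.94), ([333.0, 238.8], 0.93), ([262.8, 210.1], 0.78)]
scene grip1 [([324.6, 203.4], 0.97), ([267.8, 241.6], 0.94), ([333.0, 238.8], 0.93), ([262.8, 210.1], 0.78)]
scene grip2 [([324.6, 203.4], 0.97), ([267.8, 241.6], 0.94), ([333.0, 238.8], 0.93), ([262
[... 400 characters left out ...]
.5, 246.3], 0.85), ([447.9, 335.8], 0.73), ([256.7, 175.0], 0.59)]
top grip0 [([354.2, 207.4], 0.95), ([317.3, 253.4], 0.78), ([397.1, 236.9], 0.72), ([361.6, 283.5], 0.61)]
top grip1 [([354.2, 207.4], 0.95), ([317.3, 253.4], 0.78), ([397.1, 236.9], 0.72), ([361.6, 283.5], 0.61)]
top grip2 [([354.2, 207.4], 0.95), ([317.3, 253.4], 0.78), ([397.1, 236.9], 0.72), ([361.6, 283.5], 0.61)]
top grip3 [([354.2, 207.4], 0.95), ([317.3, 253.4], 0.78), ([397.1, 236.9], 0.72), ([361.6, 283.5], 0.61)]
{'fx': 347.6332, 'fy': 347.6332, 'cx': 323.6628, 'cy': 238.9692, 'hand_eye': [[-0.0002, -0.9626, -0.271, -0.0782], [0.0009, 0.271, -0.9626, -0.2013], [1.0, -0.0004, 0.0008, -0.0005], [0.0, 0.0, 0.0, 1.0]]}
```

```bash
cat > h.py <<'E'
from workcell import env,cams
import cv2,numpy as np
from scipy.spatial.transform import Rotation as R
def pose():
    s=env.get_state(); w,x,y,z=s["eef_rot"]; return np.array(s["tool_pos"]),R.from_quat([x,y,z,w]).as_matrix(),s
def cam(c):
    i=cams.camera_info(c)
    if c=="wrist":
        p,r,_=pose(); T=np.eye(4);T[:3,:3]=r;T[:3,3]=p; return i,np.linalg.inv(T@np.array(i["hand_eye"]))
    return i,np.array(i["camera_from_world"])
def proj(i,M,X):
    p=M[:3,:3]@X+M[:3,3]; return np.array([i["fx"]*p[0]/-p[2]+i["cx"], i["fy"]*p[1]/p[2]+i["cy"]])
def ray(i,M,uv,z):
    d=np.array([(uv[0]-i["cx"])/i["fx"],-(uv[1]-i["cy"])/i["fy"],-1.])
    o=-M[:3,:3].T@M[:3,3]; d=M[:3,:3].T@d; return o+d*(z-o[2])/d[2]
E
python3 - <<'E'
from h import *
for c,P in dict(scene=[(324.6,203.4),(267.8,241.6),(333,238.8),(262.8,210.1)],top=[(354.2,207.4),(317.3,253.4),(397.1,236.9),(361.6,283.5)]).items():
    i,M=cam(c)
    Q=np.array([ray(i,M,p,.113) for p in P]);print(c,Q.round(4).tolist(),Q.mean(0).round(4))
    print(np.linalg.norm(Q-Q.mean(0),axis=1).round(4),np.degrees(np.arctan2(*(Q-Q.mean(0)).T[1::-1])).round(1))
p,r,s=pose();print(p,r.round(3))
E
```

```text
scene [[0.4436, -0.0808, 0.113], [0.63, -0.0579, 0.113], [0.5371, 0.0245, 0.113], [0.5544, -0.1535, 0.113]] [ 0.5413 -0.0669  0.113 ]
[0.0987 0.0892 0.0915 0.0876] [-171.9    5.8   92.6  -81.4]
top [[0.6324, -0.0674, 0.113], [0.5218, 0.0256, 0.113], [0.5566, -0.1687, 0.113], [0.4461, -0.0789, 0.113]] [ 0.5392 -0.0723  0.113 ]
[0.0933 0.0995 0.0979 0.0933] [   3.   100.1  -79.8 -176. ]
[ 0.15755807 -0.60478399  0.18444237] [[-0.968 -0.     0.252]
 [-0.252  0.    -0.968]
 [-0.    -1.    -0.   ]]
```

View pics/top0.png

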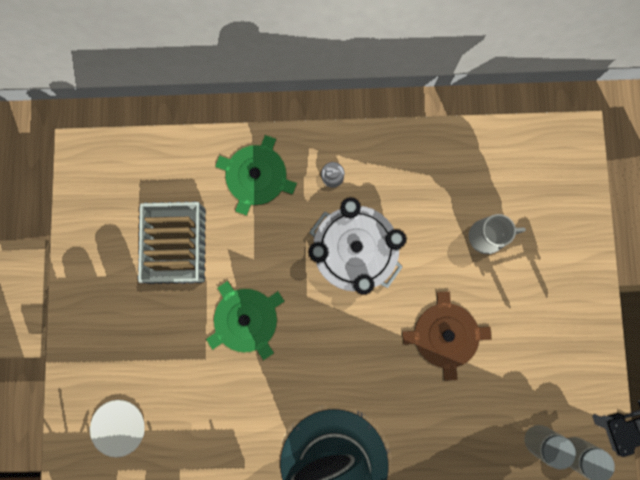

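View pics/scene0.png

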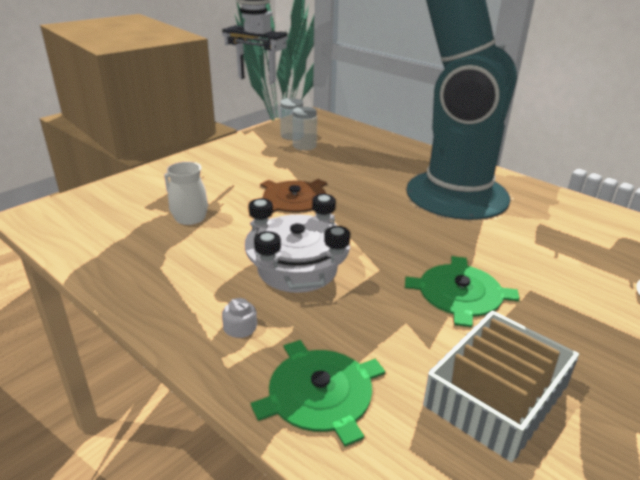

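The pan is the grey one near (0.54, -0.07), with knobs at about (350,207), (397,239), (364,285) and (318,252) in the top view. The green and brown lids are look-alikes. Next I'll hover over the pan.

>>> carry_out(motion=[[-4.2, -0.8, -3.5, 0, 0], [-4.2, -0.8, -3.5, 0, 0], [-4.2, -0.8, -3.5, 0, 0], [-4.2, -0.8, -3.5, 0, 0], [-4.2, -0.8, -3.5, 0, 0], [-4.2, -0.8, -3.5, 0, 0], [-4.2, -0.8, -3.5, 0, 0], [-4.2, -0.8, -3.5, 0, 0], [-4.2, -0.8, -3.5, 0, 0], [-4.2, -0.8, -3.5, 0, 0], [-4.2, -0.8, -3.5, 0, 0], [-4.2, -0.8, -3.5, 0, 0], [0, 0, 0, 0, 0], [0, 0, 0, 0, 0]])

```text
time_s: 2.45
tool_pos: [0.5392, -0.0717, 0.2802]
eef_rot: [-0.09, 0.09, -0.701, 0.701]
contact_force: [-1.3, -0.1, 0.1]
gripper_width: 0.0939
```

```bash
cat > look.py <<'E'
from h import *
import sys
p,r,s=pose(); i,M=cam("wrist"); im=cams.read_camera("wrist"); cv2.imwrite(sys.argv[1],im[:,:,::-1])
print(s["time_s"],p.round(4),r.round(3).tolist(),"q",np.round(s["q"],3))
print({k:v for k,v in cams.camera_info("wrist").items() if k!="hand_eye"})
for n,z in (("grip0",.113),("lid",.075),("pan",0)):
    for d in cams.pinpoint("wrist",n): print(n,np.round(d["xy"],1),round(d["score"],2),ray(i,M,d["xy"],z).round(4))
for d in cams.spot_in("wrist","grip0"): print(np.round(d["rect"],1),round(d["score"],2))
E
python3 look.py pics/w1.png
```

```text
2.45 [ 0.5392 -0.0717  0.2802] [[-0.968, -0.0, 0.252], [-0.252, -0.0, -0.968], [0.0, -1.0, -0.0]] q [ 0.461  0.221 -0.455  1.681  0.101  1.264 -1.33 ]
{'fx': 347.6332201525636, 'fy': 347.6332201525636, 'cx': 323.6627607115077, 'cy': 238.9691817781695}
grip0 [332.3 126.8] 0.86 [ 0.6302 -0.0562  0.113 ]
grip0 [233.2 208.9] 0.85 [0.5221 0.0252 0.113 ]
grip0 [314.7 297.5] 0.85 [ 0.4434 -0.0851  0.113 ]
grip0 [413.2 224.9] 0.84 [ 0.5541 -0.1678  0.113 ]
lid [ 99.7 265.4] 0.85 [0.4005 0.1805 0.075 ]
lid [322.7 210.9] 0.71 [ 0.537  -0.0703  0.075 ]
lid [422.7 370.8] 0.56 [ 0.3574 -0.2574  0.075 ]
[207.2  98.4 434.9 321.5] 0.84
```

View pics/w1.png

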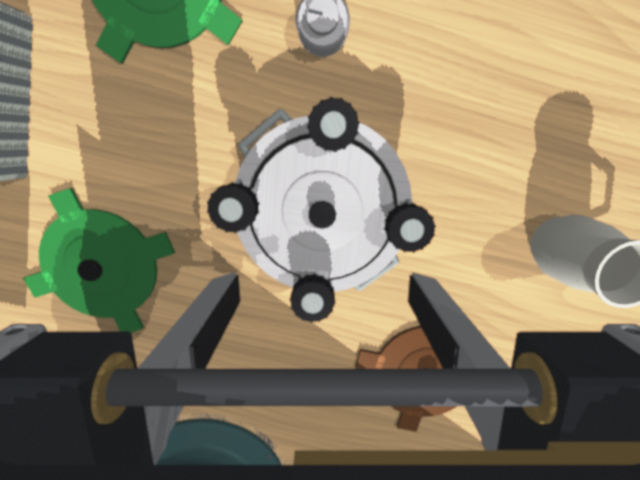

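The wrist view agrees: four black knobs at (333,124), (412,229), (313,299) and (232,208) around the grey lid. The fit gives centre (0.5375, -0.071), yaw 9.1° and radius 0.095. I'll start with the +x knob (A).

>>> carry_out(motion=[[-3.1, 4.3, 0.27, 0, 0], [-3.1, 4.3, 0.27, 0, 0], [-3.1, 4.4, 0.27, 0, 0], [0, 0, 0, -10, 0], [0, 0, 0, -10, 0], [0, 0, 0, -10, 0], [0, 0, 0, -10, 0], [0, 0, 0, -10, 0], [0, 0, 0, -10, 0], [0, 0, 0, -10, 0], [0, 0, 0, -10, 0], [0, 0, 0, -10, 0], [0, 0, 0, 0, 0]])

```text
time_s: 4.32
tool_pos: [0.6312, -0.0564, 0.1503]
eef_rot: [-0.559, 0.559, -0.433, 0.433]
contact_force: [0.7, -1.0, -0.2]
gripper_width: 0.0942
```

```bash
cat > st.py <<'E'
from h import *
import sys
C=np.array([.5375,-.071]); K={k:C+.095*np.array([np.cos(a),np.sin(a)]) for k,a in zip("ABCD",np.radians(9.1+90*np.arange(4)))}
p,r,s=pose()
print("t",round(s["time_s"],2),"p",p.round(4),"q",np.round(s["q"],2),"F",np.round(s["contact_force"],2),"T",np.round(s["torque"],3),"w",round(s["gripper_width"],4),"jaw az",np.degrees(np.arctan2(r[1,2],r[0,2])).round(2))
for k in K:
    print(k,K[k].round(4),"shift cm",(100*r.T@(np.r_[K[k],p[2]]-p)).round(2))
E
python3 st.py; sed -i 's/^for d in cams.spot.*//' look.py; python3 look.py pics/w2.png
```

```text
t 4.33 p [ 0.6312 -0.0564  0.1503] q [ 0.58  0.58 -0.77  1.6   0.43  1.14 -0.04] F [ 0.67 -1.03 -0.16] T [-0.073 -0.086 -0.049] w 0.0942 jaw az 14.49
A [ 0.6313 -0.056 ] shift cm [-0.04  0.    0.02]
B [0.5225 0.0228] shift cm [-1.039e+01  1.000e-02 -8.550e+00]
C [ 0.4437 -0.086 ] shift cm [-1.83e+00  1.00e-02 -1.89e+01]
D [ 0.5525 -0.1648] shift cm [  8.52  -0.   -10.33]
4.325 [ 0.6312 -0.0564  0.1503] [[0.25, -0.0, 0.968], [-0.968, 0.0, 0.25], [-0.0, -1.0, -0.0]] q [ 0.581  0.579 -0.766  1.604  0.431  1.136 -0.036]
{'fx': 347.6332201525636, 'fy': 347.6332201525636, 'cx': 323.6627607115077, 'cy': 238.9691817781695}
grip0 [194.4  98.3] 0.92 [0.5238 0.0252 0.113 ]
grip0 [324.3 258.5] 0.82 [ 0.6316 -0.0587  0.113 ]
grip0 [ 56.3 224.1] 0.79 [ 0.4422 -0.0813  0.113 ]
lid [212.4 225.5] 0.7 [ 0.5391 -0.0666  0.075 ]
```

View pics/w2.png

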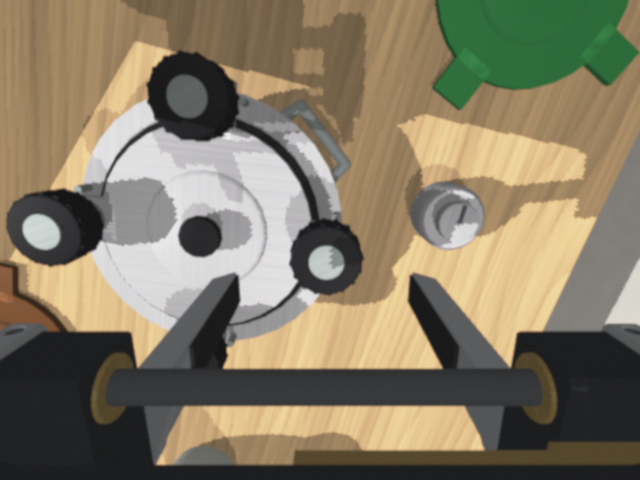

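The jaws straddle knob A, so I'll go down and grip.

>>> carry_out(motion=[[0, 2.6, 0, 0, 0], [0, 2.6, 0, 0, 0], [0, 0, 0, 0, 1], [0, 0, 0, 0, 1], [0, 0, 0, 0, 1], [0, 0, 0, 0, 1], [0, 0, 0, 0, 1]])

```text
time_s: 5.4
tool_pos: [0.6326, -0.0555, 0.0992]
eef_rot: [0.56, -0.559, 0.432, -0.433]
contact_force: [3.3, -0.1, -4.6]
gripper_width: 0.0487
```

```bash
python3 st.py; python3 - <<'E'
from h import *
for _ in range(5):
    cams.read_camera("wrist"); s=env.get_state(); print(s["time_s"],np.round(s["torque"],3),np.round(s["contact_force"],2),np.round(s["joint_efforts"],3)[4:])
E
```

```text
t 5.4 p [ 0.6326 -0.0555  0.0992] q [ 0.56  0.63 -0.74  1.65  0.48  1.05 -0.07] F [ 3.29 -0.12 -4.61] T [-0.291 -0.218  0.029] w 0.0487 jaw az 14.6
A [ 0.6313 -0.056 ] shift cm [ 0.01 -0.   -0.14]
B [0.5225 0.0228] shift cm [-10.35  -0.03  -8.69]
C [ 0.4437 -0.086 ] shift cm [ -1.81  -0.05 -19.05]
D [ 0.5525 -0.1648] shift cm [  8.56  -0.03 -10.51]
5.45 [ 0.222 -1.62  -0.009] [6.32 0.94 0.08] [-0.34   2.086  0.007]
5.5 [ 0.148 -1.515 -0.012] [ 6.3   1.19 -1.37] [-0.344  1.861  0.009]
5.55 [ 0.169 -1.477 -0.054] [ 6.38 -0.27 -0.06] [-0.342  1.886  0.01 ]
5.6 [ 0.17  -1.514  0.025] [ 5.87  1.38 -0.06] [-0.343  1.882  0.01 ]
5.65 [ 0.197 -1.481 -0.011] [4.46 1.59 0.28] [-0.342  1.881  0.009]
```

>>> carry_out(motion=[[0, 0, 0, 8, 1], [0, 0, 0, 8, 1], [0, 0, 0, 8, 1], [0, 0, 0, 8, 1], [0, 0, 0, 0.9, 1], [0, 0, 0, 0.9, 1]])

```text
time_s: 6.4
tool_pos: [0.6331, -0.0556, 0.0991]
eef_rot: [-0.411, 0.408, -0.576, 0.577]
contact_force: [9.9, 0.1, -3.9]
gripper_width: 0.0486
```

```bash
cat > m.py <<'E'
from h import *
def rd():
    p,r,s=pose(); j=s["joint_efforts"]; return [round(s["time_s"],2),"Tz",round(s["torque"][2],3),"j7",round(j[6],4),"q7",round(s["q"][6],3),"F",np.round(s["contact_force"],1).tolist(),"az",np.degrees(np.arctan2(r[1,2],r[0,2])).round(2),p.round(4).tolist(),round(s["gripper_width"],4)]
print(*rd())
E
python3 m.py
```

```text
6.4 Tz 0.05 j7 0.2691 q7 -0.591 F [9.9, 0.1, -3.9] az -19.23 [0.6331, -0.0556, 0.0991] 0.0486
```

>>> carry_out(motion=[[0, 0, 0, 0.9, 1], [0, 0, 0, 0.9, 1]])

```text
time_s: 6.65
tool_pos: [0.6332, -0.0555, 0.0991]
eef_rot: [-0.402, 0.399, -0.582, 0.583]
contact_force: [10.8, -0.0, -2.8]
gripper_width: 0.0491
```

```bash
python3 m.py
```

```text
6.65 Tz 0.596 j7 -0.2177 q7 -0.619 F [10.8, -0.0, -2.8] az -21.0 [0.6332, -0.0555, 0.0991] 0.0491
```

>>> carry_out(motion=[[0, 0, 0, 0.9, 1], [0, 0, 0, 0.9, 1]])

```text
time_s: 6.9
tool_pos: [0.6332, -0.0556, 0.0991]
eef_rot: [-0.392, 0.39, -0.588, 0.59]
contact_force: [10.7, -0.4, -3.9]
gripper_width: 0.0488
```

```bash
python3 m.py; python3 - <<'E'
from m import *
for _ in range(3): cams.read_camera("wrist"); print(*rd())
E
```

```text
6.9 Tz 0.55 j7 -0.2044 q7 -0.646 F [10.7, -0.4, -3.9] az -22.8 [0.6332, -0.0556, 0.0991] 0.0488
6.9 Tz 0.55 j7 -0.2044 q7 -0.646 F [10.7, -0.4, -3.9] az -22.8 [0.6332, -0.0556, 0.0991] 0.0488
6.95 Tz 0.549 j7 -0.2495 q7 -0.647 F [10.8, -0.0, -3.4] az -22.85 [0.6332, -0.0556, 0.0991] 0.0491
7.0 Tz 0.547 j7 -0.8245 q7 -0.646 F [9.8, 0.3, -3.4] az -22.8 [0.6332, -0.0556, 0.0991] 0.0491
7.05 Tz 0.5 j7 -0.6283 q7 -0.646 F [10.9, -0.2, -3.6] az -22.78 [0.6332, -0.0556, 0.0992] 0.0486
```

Knob A's slow moment is about 0.55 N m at roughly 0.54 rad, which is a light nip. Now the opposite knob, C.

>>> carry_out(motion=[[0, 0, 0, 0, 0], [0, 0, 0, 0, 0], [0, -2.6, 0, 0, 0], [0, -2.6, 0, -9.3, 0], [0, 0, 0, -9.4, 0], [0, 0, 0, -9.4, 0], [0, 0, 0, -9.3, 0], [-0.45, 0, -4.69, 0, 0], [-0.45, 0, -4.69, 0, 0], [-0.45, 0, -4.69, 0, 0], [-0.45, 0, -4.69, 0, 0], [0, 0, 0, 0, 0], [0, 0, 0, 0, 0]])

```text
time_s: 8.68
tool_pos: [0.4459, -0.0858, 0.1508]
eef_rot: [0.559, -0.559, 0.432, -0.433]
contact_force: [-0.3, -0.2, 0.5]
gripper_width: 0.0939
```

```bash
sed -i 's/C=np.array(.*);/C=np.array([.539,-.0708]);/; s/C=np.array(\[.539,-.0708\]);$/&/' st.py; grep -n "C=np" st.py; grep -q "K=" st.py || sed -i '3a K={k:C+.095*np.array([np.cos(a),np.sin(a)]) for k,a in zip("ABCD",np.radians(9.1+90*np.arange(4)))}' st.py; python3 st.py; python3 look.py pics/w3.png
```

```text
3:C=np.array([.539,-.0708]); K={k:C+.095*np.array([np.cos(a),np.sin(a)]) for k,a in zip("ABCD",np.radians(9.1+90*np.arange(4)))}
t 8.68 p [ 0.4459 -0.0858  0.1508] q [ 0.9   0.24 -0.87  2.04  0.22  0.96  0.17] F [-0.28 -0.25  0.54] T [ 0.008 -0.042  0.015] w 0.0939 jaw az 14.58
A [ 0.6328 -0.0558] shift cm [1.800e+00 1.000e-02 1.884e+01]
B [0.524 0.023] shift cm [-8.57  0.   10.29]
C [ 0.4452 -0.0858] shift cm [-0.02 -0.   -0.07]
D [ 0.554  -0.1646] shift cm [1.035e+01 1.000e-02 8.480e+00]
8.675 [ 0.4459 -0.0858  0.1508] [[0.252, 0.001, 0.968], [-0.968, -0.0, 0.252], [0.001, -1.0, 0.001]] q [ 0.902  0.238 -0.871  2.035  0.222  0.962  0.17 ]
{'fx': 347.6332201525636, 'fy': 347.6332201525636, 'cx': 323.6627607115077, 'cy': 238.9691817781695}
grip0 [580.  279.6] 0.9 [ 0.6332 -0.0566  0.113 ]
grip0 [483.6 129.3] 0.88 [0.525  0.0246 0.113 ]
grip0 [321.6 252.8] 0.83 [ 0.4434 -0.0845  0.113 ]
grip0 [431.7 372.7] 0.7 [ 0.5539 -0.1599  0.113 ]
lid [436.9 247.2] 0.91 [ 0.538  -0.0676  0.075 ]
```

>>> carry_out(motion=[[0, 2.6, -0.1, 0, 0], [0, 2.6, 0, 0, 0], [0, 0, 0, 0, 1], [0, 0, 0, 0, 1], [0, 0, 0, 0, 1], [0, 0, 0, 0, 1], [0, 0, 0, 0, 1], [0, 0, 0, 7.5, 1], [0, 0, 0, 7.5, 1], [0, 0, 0, 7.5, 1], [0, 0, 0, 7.5, 1], [0, 0, 0, 0.9, 1], [0, 0, 0, 0.9, 1], [0, 0, 0, 0.9, 1], [0, 0, 0, 0.9, 1]])

```text
time_s: 10.75
tool_pos: [0.4439, -0.0857, 0.0988]
eef_rot: [0.41, -0.411, 0.576, -0.575]
contact_force: [-7.0, 1.0, 12.6]
gripper_width: 0.0489
```

```bash
python3 m.py
```

```text
10.75 Tz 0.634 j7 -0.2328 q7 -0.446 F [-7.0, 1.0, 12.6] az -18.98 [0.4439, -0.0857, 0.0988] 0.0489
```

```bash
python3 - <<'E'
from m import *
for _ in range(4): cams.read_camera("wrist"); print(*rd())
E
```

```text
10.75 Tz 0.634 j7 -0.2328 q7 -0.446 F [-7.0, 1.0, 12.6] az -18.98 [0.4439, -0.0857, 0.0988] 0.0489
10.8 Tz 0.539 j7 -0.285 q7 -0.447 F [-6.5, 0.8, 12.7] az -19.03 [0.4439, -0.0857, 0.0988] 0.0488
10.85 Tz 0.621 j7 -0.876 q7 -0.446 F [-7.2, 1.9, 11.1] az -18.98 [0.4438, -0.0857, 0.0988] 0.0492
10.9 Tz 0.539 j7 -0.6738 q7 -0.446 F [-6.5, 1.7, 12.0] az -18.96 [0.4439, -0.0857, 0.0988] 0.0487
10.95 Tz 0.493 j7 -0.5821 q7 -0.446 F [-6.2, 2.2, 11.9] az -18.96 [0.4438, -0.0857, 0.0988] 0.0489
```

>>> carry_out(motion=[[0, 0, 0, 0.9, 1], [0, 0, 0, 0.9, 1], [0, 0, 0, 0.9, 1]])

```text
time_s: 11.32
tool_pos: [0.4437, -0.0857, 0.0988]
eef_rot: [0.397, -0.398, 0.585, -0.585]
contact_force: [-8.1, 1.5, 12.4]
gripper_width: 0.049
```

```bash
python3 - <<'E'
from m import *
for _ in range(2): cams.read_camera("wrist"); print(*rd())
E
```

```text
11.32 Tz 0.621 j7 -0.2497 q7 -0.49 F [-8.1, 1.5, 12.4] az -21.68 [0.4437, -0.0857, 0.0988] 0.049
11.38 Tz 0.562 j7 -0.2995 q7 -0.49 F [-6.9, 1.4, 13.3] az -21.73 [0.4437, -0.0857, 0.0988] 0.049
11.43 Tz 0.561 j7 -0.8936 q7 -0.49 F [-8.6, 3.1, 12.6] az -21.68 [0.4437, -0.0857, 0.0988] 0.049
```

>>> carry_out(motion=[[0, 0, 0, 0, 0], [0, 0, 0, 0, 0], [0, -2.6, 0, 0, 0], [0, -2.6, 0, -9.1, 0], [0, 0, 0, -9.1, 0], [0, 0, 0, -9.1, 0], [0, 0, 0, -9.0, 0], [-2.85, 0, 3.47, 0, 0], [-2.85, 0, 3.47, 0, 0], [-2.84, 0, 3.46, 0, 0], [0, 0, 0, 0, 0], [0, 2.6, 0, 0, 0], [0, 2.6, 0, 0, 0], [0, 0, 0, 0, 1], [0, 0, 0, 0, 1], [0, 0, 0, 0, 1], [0, 0, 0, 0, 1], [0, 0, 0, 0, 1]])

```text
time_s: 13.68
tool_pos: [0.5258, 0.0235, 0.0994]
eef_rot: [0.561, -0.558, 0.431, -0.433]
contact_force: [9.1, 1.2, -10.1]
gripper_width: 0.0494
```

```bash
python3 m.py
```

```text
13.68 Tz 0.033 j7 0.0521 q7 -0.199 F [9.1, 1.2, -10.1] az 14.6 [0.5258, 0.0235, 0.0994] 0.0494
```

>>> carry_out(motion=[[0, 0, 0, 7, 1], [0, 0, 0, 7, 1], [0, 0, 0, 7, 1], [0, 0, 0, 0.9, 1], [0, 0, 0, 0.9, 1], [0, 0, 0, 0.9, 1], [0, 0, 0, 0.9, 1]])

```text
time_s: 14.55
tool_pos: [0.5253, 0.0234, 0.0993]
eef_rot: [-0.456, 0.453, -0.541, 0.542]
contact_force: [9.0, 1.5, -1.7]
gripper_width: 0.0489
```

```bash
python3 - <<'E'
from m import *
for _ in range(2): cams.read_camera("wrist"); print(*rd())
E
```

```text
14.55 Tz 0.033 j7 0.3579 q7 -0.579 F [9.0, 1.5, -1.7] az -10.02 [0.5253, 0.0234, 0.0993] 0.0489
14.6 Tz -0.076 j7 0.3113 q7 -0.58 F [9.7, 0.9, -1.7] az -10.08 [0.5253, 0.0234, 0.0993] 0.0488
14.65 Tz 0.028 j7 -0.2773 q7 -0.579 F [9.4, 1.9, -1.2] az -10.02 [0.5253, 0.0234, 0.0993] 0.0489
```

>>> carry_out(motion=[[0, 0, 0, 5.3, 1], [0, 0, 0, 5.3, 1], [0, 0, 0, 0.9, 1], [0, 0, 0, 0.9, 1], [0, 0, 0, 0.9, 1], [0, 0, 0, 0.9, 1]])

```text
time_s: 15.4
tool_pos: [0.5251, 0.0235, 0.0993]
eef_rot: [-0.385, 0.383, -0.593, 0.594]
contact_force: [7.4, 1.7, 0.8]
gripper_width: 0.049
```

```bash
python3 - <<'E'
from m import *
for _ in range(2): cams.read_camera("wrist"); print(*rd())
E
```

```text
15.4 Tz 0.545 j7 -0.1822 q7 -0.8 F [7.4, 1.7, 0.8] az -24.18 [0.5251, 0.0235, 0.0993] 0.049
15.45 Tz 0.518 j7 -0.2304 q7 -0.801 F [8.0, 1.7, -1.0] az -24.23 [0.5251, 0.0235, 0.0993] 0.0488
15.5 Tz 0.493 j7 -0.8103 q7 -0.8 F [7.0, 1.9, -0.5] az -24.18 [0.5251, 0.0235, 0.0993] 0.0486
```

>>> carry_out(motion=[[0, 0, 0, 0.9, 1], [0, 0, 0, 0.9, 1], [0, 0, 0, 0.9, 1], [0, 0, 0, 0.9, 1], [0, 0, 0, 0.9, 1]])

```text
time_s: 16.12
tool_pos: [0.5251, 0.0236, 0.0993]
eef_rot: [-0.362, 0.359, -0.608, 0.609]
contact_force: [6.8, 1.8, 0.7]
gripper_width: 0.0493
```

```bash
python3 m.py;python3 st.py
```

```text
16.12 Tz 0.567 j7 -0.2094 q7 -0.87 F [6.8, 1.8, 0.7] az -28.68 [0.5251, 0.0236, 0.0993] 0.0493
t 16.12 p [0.5251 0.0236 0.0993] q [ 0.42  0.41 -0.63  1.93  0.31  0.9  -0.87] F [6.81 1.77 0.68] T [ 0.513 -1.627  0.567] w 0.0493 jaw az -28.68
A [ 0.6328 -0.0558] shift cm [ 1.79  0.03 13.26]
B [0.524 0.023] shift cm [ 0.1  -0.   -0.07]
C [ 0.4452 -0.0858] shift cm [13.43 -0.03 -1.76]
D [ 0.554  -0.1646] shift cm [15.12 -0.   11.57]
```

>>> carry_out(motion=[[0, 0, 0, 0, 0], [0, 0, 0, 0, 0], [0, -2.6, 0, 0, 0], [0, -2.6, 0, -8.6, 0], [0, 0, 0, -8.7, 0], [0, 0, 0, -8.7, 0], [0, 0, 0, -8.7, 0], [0, 0, 0, -8.6, 0], [4.73, 0, -0.47, 0, 0], [4.73, 0, -0.47, 0, 0], [4.73, 0, -0.47, 0, 0], [4.73, 0, -0.47, 0, 0], [0, 0, 0, 0, 0], [0, 2.6, 0, 0, 0], [0, 2.6, 0, 0, 0], [0, 0, 0, 0, 1], [0, 0, 0, 0, 1], [0, 0, 0, 0, 1], [0, 0, 0, 0, 1], [0, 0, 0, 0, 1]])

```text
time_s: 18.62
tool_pos: [0.5524, -0.1651, 0.0986]
eef_rot: [-0.559, 0.56, -0.433, 0.432]
contact_force: [-2.8, 1.2, 12.2]
gripper_width: 0.0492
```

```bash
python3 m.py
```

```text
18.62 Tz -0.025 j7 -0.0114 q7 0.159 F [-2.8, 1.2, 12.2] az 14.58 [0.5524, -0.1651, 0.0986] 0.0492
```

>>> carry_out(motion=[[0, 0, 0, 1.5, 1], [0, 0, 0, 1.5, 1], [0, 0, 0, 1.5, 1], [0, 0, 0, 1.5, 1], [0, 0, 0, 0.9, 1], [0, 0, 0, 0.9, 1], [0, 0, 0, 0.9, 1]])

```text
time_s: 19.5
tool_pos: [0.5522, -0.1652, 0.0987]
eef_rot: [-0.524, 0.525, -0.474, 0.474]
contact_force: [-8.6, -1.2, 8.6]
gripper_width: 0.0492
```

```bash
python3 m.py
```

```text
19.5 Tz -0.017 j7 0.3373 q7 0.024 F [-8.6, -1.2, 8.6] az 5.85 [0.5522, -0.1652, 0.0987] 0.0492
```

>>> carry_out(motion=[[0, 0, 0, 1.5, 1], [0, 0, 0, 1.5, 1], [0, 0, 0, 1.5, 1], [0, 0, 0, 0.9, 1], [0, 0, 0, 0.9, 1]])

```text
time_s: 20.12
tool_pos: [0.5521, -0.1652, 0.0987]
eef_rot: [0.497, -0.499, 0.502, -0.502]
contact_force: [-7.9, -0.4, 10.2]
gripper_width: 0.0488
```

```bash
python3 m.py
```

```text
20.12 Tz 0.023 j7 0.331 q7 -0.073 F [-7.9, -0.4, 10.2] az -0.45 [0.5521, -0.1652, 0.0987] 0.0488
```

>>> carry_out(motion=[[0, 0, 0, 1.5, 1], [0, 0, 0, 1.5, 1], [0, 0, 0, 1.5, 1], [0, 0, 0, 0.9, 1], [0, 0, 0, 0.9, 1]])

```text
time_s: 20.75
tool_pos: [0.552, -0.1652, 0.0987]
eef_rot: [0.469, -0.471, 0.529, -0.528]
contact_force: [-9.2, -0.5, 9.1]
gripper_width: 0.0485
```

```bash
python3 m.py
```

```text
20.75 Tz 0.633 j7 -0.2203 q7 -0.17 F [-9.2, -0.5, 9.1] az -6.71 [0.552, -0.1652, 0.0987] 0.0485
```

>>> carry_out(motion=[[0, 0, 0, 1.5, 1], [0, 0, 0, 1.5, 1], [0, 0, 0, 1.5, 1], [0, 0, 0, 0.9, 1], [0, 0, 0, 0.9, 1]])

```text
time_s: 21.38
tool_pos: [0.5519, -0.1651, 0.0987]
eef_rot: [0.439, -0.441, 0.554, -0.553]
contact_force: [-10.0, -0.6, 10.6]
gripper_width: 0.0488
```

```bash
python3 m.py
```

```text
21.38 Tz 0.61 j7 -0.2559 q7 -0.268 F [-10.0, -0.6, 10.6] az -13.01 [0.5519, -0.1651, 0.0987] 0.0488
```

>>> carry_out(motion=[[0, 0, 0, 0.3, 1], [0, 0, 0, 0.3, 1], [0, 0, 0, 0.3, 1], [0, 0, 0, 0.3, 1]])

```text
time_s: 21.88
tool_pos: [0.5518, -0.1651, 0.0987]
eef_rot: [0.434, -0.435, 0.558, -0.558]
contact_force: [-10.3, -1.2, 10.6]
gripper_width: 0.049
```

```bash
python3 m.py
```

```text
21.88 Tz 0.659 j7 -0.4961 q7 -0.286 F [-10.3, -1.2, 10.6] az -14.19 [0.5518, -0.1651, 0.0987] 0.049
```

>>> carry_out(motion=[[0, 0, 0, 2, 1], [0, 0, 0, 2, 1]])

```text
time_s: 22.12
tool_pos: [0.5517, -0.165, 0.0986]
eef_rot: [0.414, -0.415, 0.573, -0.573]
contact_force: [-10.9, -0.2, 11.5]
gripper_width: 0.0489
```

```bash
python3 m.py
```

```text
22.12 Tz 0.621 j7 0.1902 q7 -0.349 F [-10.9, -0.2, 11.5] az -18.24 [0.5517, -0.165, 0.0986] 0.0489
```

Knob D shows that pick-up comes only between 0.26 and 0.37 rad. The moment then jumps straight to about 0.56 and rises at 0.33/rad, so the friction base is higher than stated. The angle since pick-up is therefore the better guide. By that measure A, B and C are still loose, so the real first round will be D, B, A, C. I'll turn D on by about 0.36 rad.

>>> carry_out(motion=[[0, 0, 0, 2, 1], [0, 0, 0, 2, 1], [0, 0, 0, 2, 1], [0, 0, 0, 2, 1], [0, 0, 0, 2, 1], [0, 0, 0, 0.9, 1], [0, 0, 0, 0.9, 1], [0, 0, 0, 0.9, 1]])

```text
time_s: 23.12
tool_pos: [0.5515, -0.165, 0.0986]
eef_rot: [0.348, -0.35, 0.616, -0.615]
contact_force: [-13.2, 0.4, 11.3]
gripper_width: 0.0489
```

```bash
python3 m.py
```

```text
23.12 Tz 0.692 j7 -0.3483 q7 -0.547 F [-13.2, 0.4, 11.3] az -30.9 [0.5515, -0.165, 0.0986] 0.0489
```

>>> carry_out(motion=[[0, 0, 0, 1.6, 1], [0, 0, 0, 1.6, 1], [0, 0, 0, 1.6, 1], [0, 0, 0, 0.9, 1], [0, 0, 0, 0.9, 1], [0, 0, 0, 0.9, 1]])

```text
time_s: 23.88
tool_pos: [0.5514, -0.1649, 0.0986]
eef_rot: [0.307, -0.309, 0.637, -0.636]
contact_force: [-13.4, 0.7, 12.2]
gripper_width: 0.0489
```

```bash
python3 m.py; python3 st.py
```

```text
23.88 Tz 0.725 j7 -0.3901 q7 -0.663 F [-13.4, 0.7, 12.2] az -38.4 [0.5514, -0.1649, 0.0986] 0.0489
t 23.88 p [ 0.5514 -0.1649  0.0986] q [ 0.63  0.47 -0.5   1.8   0.28  0.94 -0.66] F [-13.44   0.7   12.17] T [0.184 3.474 0.725] w 0.0489 jaw az -38.4
A [ 0.6328 -0.0558] shift cm [-13.61  -0.03  -0.39]
B [0.524 0.023] shift cm [-13.02   0.   -13.81]
C [ 0.4452 -0.0858] shift cm [  0.4    0.03 -13.23]
D [ 0.554  -0.1646] shift cm [-0.18 -0.    0.19]
```

>>> carry_out(motion=[[0, 0, 0, 0, 0], [0, 0, 0, 0, 0], [0, -2.6, 0, 0, 0], [0, -2.6, 0, 0, 0], [-3.26, 0, -3.47, 0, 0], [-3.26, 0, -3.47, 0, 0], [-3.26, 0, -3.47, 0, 0], [-3.26, 0, -3.47, 0, 0], [0, 0, 0, 0, 0], [0, 2.6, 0, 0, 0], [0, 2.6, 0, 0, 0], [0, 0, 0, 0, 1], [0, 0, 0, 0, 1], [0, 0, 0, 0, 1], [0, 0, 0, 0, 1], [0, 0, 0, 0, 1], [0, 0, 0, 0.9, 1], [0, 0, 0, 0.9, 1], [0, 0, 0, 0.9, 1]])

```text
time_s: 26.25
tool_pos: [0.5252, 0.0238, 0.0988]
eef_rot: [-0.293, 0.293, -0.644, 0.644]
contact_force: [-3.7, -0.1, 5.7]
gripper_width: 0.0488
```

```bash
python3 m.py
```

```text
26.25 Tz 0.551 j7 -0.1758 q7 -1.061 F [-3.7, -0.1, 5.7] az -41.12 [0.5252, 0.0238, 0.0988] 0.0488
```

>>> carry_out(motion=[[0, 0, 0, 2.1, 1], [0, 0, 0, 2.1, 1], [0, 0, 0, 2.1, 1], [0, 0, 0, 2.1, 1], [0, 0, 0, 2.1, 1], [0, 0, 0, 2.1, 1], [0, 0, 0, 2.1, 1], [0, 0, 0, 2.1, 1], [0, 0, 0, 0.9, 1], [0, 0, 0, 0.9, 1], [0, 0, 0, 0.9, 1], [0, 0, 0, 0.9, 1], [0, 0, 0, 0.9, 1]])

```text
time_s: 27.88
tool_pos: [0.525, 0.024, 0.0988]
eef_rot: [0.169, -0.169, 0.687, -0.687]
contact_force: [-4.1, 1.4, 8.0]
gripper_width: 0.0489
```

```bash
python3 m.py
```

```text
27.88 Tz 0.726 j7 -0.3302 q7 -1.397 F [-4.1, 1.4, 8.0] az -62.38 [0.525, 0.024, 0.0988] 0.0489
```

>>> carry_out(motion=[[0, 0, 0, 0, 0], [0, 0, 0, 0, 0], [0, -2.6, 0, 0, 0], [0, -2.6, 0, 0, 0], [-1.96, 0, 4.0, 0, 0], [-1.96, 0, 4.0, 0, 0], [-1.96, 0, 4.0, 0, 0], [0, 0, 0, 0, 0], [0, 2.6, 0, 0, 0], [0, 2.6, 0, 0, 0], [0, 0, 0, 0, 1], [0, 0, 0, 0, 1], [0, 0, 0, 0, 1], [0, 0, 0, 0, 1], [0, 0, 0, 0, 1], [0, 0, 0, 0.9, 1], [0, 0, 0, 0.9, 1], [0, 0, 0, 0.9, 1], [0, 0, 0, 0.9, 1]])

```text
time_s: 30.25
tool_pos: [0.6335, -0.0562, 0.0989]
eef_rot: [-0.147, 0.146, -0.691, 0.692]
contact_force: [2.6, -5.7, 4.1]
gripper_width: 0.0489
```

```bash
python3 m.py
```

```text
30.25 Tz 0.533 j7 -0.2043 q7 -1.319 F [2.6, -5.7, 4.1] az -66.07 [0.6335, -0.0562, 0.0989] 0.0489
```

>>> carry_out(motion=[[0, 0, 0, 2.3, 1], [0, 0, 0, 2.3, 1], [0, 0, 0, 2.3, 1], [0, 0, 0, 2.3, 1], [0, 0, 0, 2.3, 1], [0, 0, 0, 2.3, 1], [0, 0, 0, 2.3, 1], [0, 0, 0, 2.3, 1], [0, 0, 0, 2.3, 1], [0, 0, 0, 2.3, 1], [0, 0, 0, 0.9, 1], [0, 0, 0, 0.9, 1], [0, 0, 0, 0.9, 1], [0, 0, 0, 0.9, 1], [0, 0, 0, 0.9, 1]])

```text
time_s: 32.12
tool_pos: [0.6335, -0.0565, 0.0989]
eef_rot: [0.022, -0.022, -0.706, 0.707]
contact_force: [3.0, -5.4, 4.5]
gripper_width: 0.0492
```

```bash
python3 m.py
```

```text
32.12 Tz 0.687 j7 -0.3574 q7 -1.747 F [3.0, -5.4, 4.5] az -93.57 [0.6335, -0.0565, 0.0989] 0.0492
```

>>> carry_out(motion=[[0, 0, 0, 0, 0], [0, 0, 0, 0, 0], [0, -2.6, 0, 0, 0], [0, -2.6, 0, 0, 0], [4.72, 0, 1.05, 0, 0], [4.72, 0, 1.05, 0, 0], [4.72, 0, 1.05, 0, 0], [4.72, 0, 1.05, 0, 0], [0, 0, 0, 0, 0], [0, 2.6, 0, 0, 0], [0, 2.6, 0, 0, 0], [0, 0, 0, 0, 1], [0, 0, 0, 0, 1], [0, 0, 0, 0, 1], [0, 0, 0, 0, 1], [0, 0, 0, 0, 1], [0, 0, 0, 0.9, 1], [0, 0, 0, 0.9, 1], [0, 0, 0, 0.9, 1], [0, 0, 0, 0.9, 1]])

```text
time_s: 34.62
tool_pos: [0.4425, -0.083, 0.0989]
eef_rot: [-0.043, 0.043, 0.707, -0.705]
contact_force: [-0.1, 19.8, 7.2]
gripper_width: 0.049
```

```bash
python3 m.py; python3 st.py | head -1
```

```text
34.62 Tz 0.656 j7 -0.2663 q7 -1.671 F [-0.1, 19.8, 7.2] az -96.95 [0.4425, -0.083, 0.0989] 0.049
t 34.62 p [ 0.4425 -0.083   0.0989] q [ 0.42  0.24 -0.34  2.1   0.1   0.81 -1.67] F [-0.06 19.78  7.16] T [4.963 0.01  0.656] w 0.049 jaw az -96.95
```

>>> carry_out(motion=[[0, 0, -0.15, 2.2, 1], [0, 0, -0.15, 2.2, 1], [0, 0, 0, 2.2, 1], [0, 0, 0, 2.2, 1], [0, 0, 0, 2.2, 1], [0, 0, 0, 2.2, 1], [0, 0, 0, 0.9, 1], [0, 0, 0, 0.9, 1], [0, 0, 0, 0.9, 1], [0, 0, 0, 0.9, 1], [0, 0, 0, 0.9, 1]])

```text
time_s: 36.0
tool_pos: [0.4427, -0.0821, 0.099]
eef_rot: [-0.151, 0.152, 0.691, -0.69]
contact_force: [-1.4, 6.8, 5.7]
gripper_width: 0.0488
```

```bash
python3 m.py
```

```text
36.0 Tz 0.711 j7 -0.3235 q7 -1.972 F [-1.4, 6.8, 5.7] az -114.74 [0.4427, -0.0821, 0.099] 0.0488
```

>>> carry_out(motion=[[0, 0, 0, 0.9, 1], [0, 0, 0, 0.9, 1], [0, 0, 0, 0.9, 1], [0, 0, 0, 0.9, 1]])

```text
time_s: 36.5
tool_pos: [0.4428, -0.082, 0.099]
eef_rot: [-0.173, 0.173, 0.686, -0.685]
contact_force: [-0.4, 6.5, 4.7]
gripper_width: 0.049
```

```bash
python3 m.py
```

```text
36.5 Tz 0.644 j7 -0.345 q7 -2.032 F [-0.4, 6.5, 4.7] az -118.33 [0.4428, -0.082, 0.099] 0.049
```

All four are nipped. Round two starts here with C, then A, D and B: about 0.62 rad each, to roughly 1.2 rad since pick-up.

>>> carry_out(motion=[[0, 0, 0, 2.6, 1], [0, 0, 0, 2.6, 1], [0, 0, 0, 2.6, 1], [0, 0, 0, 2.6, 1], [0, 0, 0, 2.6, 1], [0, 0, 0, 2.6, 1], [0, 0, 0, 2.6, 1], [0, 0, 0, 2.6, 1], [0, 0, 0, 2.6, 1], [0, 0, 0, 2.6, 1], [0, 0, 0, 2.6, 1], [0, 0, 0, 2.6, 1], [0, 0, 0, 0.9, 1], [0, 0, 0, 0.9, 1], [0, 0, 0, 0.9, 1], [0, 0, 0, 0.9, 1], [0, 0, 0, 0.9, 1]])

```text
time_s: 38.62
tool_pos: [0.4437, -0.0811, 0.0991]
eef_rot: [-0.374, 0.375, 0.601, -0.599]
contact_force: [5.8, 11.1, 0.8]
gripper_width: 0.049
```

```bash
python3 m.py
```

```text
38.62 Tz 0.951 j7 -0.5618 q7 -2.627 F [5.8, 11.1, 0.8] az -153.97 [0.4437, -0.0811, 0.0991] 0.049
```

>>> carry_out(motion=[[0, 0, 0, 0, 0], [0, 0, 0, 0, 0], [0, -2.6, 0, 0, 0], [0, -2.6, 0, -10, 0], [0, 0, 0, -10, 0], [0, 0, 0, -10, 0], [0, 0, 0, -10, 0], [0, 0, 0, -10, 0], [0, 0, 0, -10, 0], [0, 0, 0, -10, 0], [0, 0, 0, -10, 0], [0, 0, 0, -10, 0], [-4.58, 0, 1.5, 0, 0], [-4.58, 0, 1.5, 0, 0], [-4.58, 0, 1.5, 0, 0], [-4.58, 0, 1.5, 0, 0], [0, 0, 0, 0, 0], [0, 0, 0, 0, 0]])

```text
time_s: 40.88
tool_pos: [0.6326, -0.0571, 0.15]
eef_rot: [0.158, -0.159, 0.689, -0.689]
contact_force: [0.1, -0.7, 0.3]
gripper_width: 0.0941
```

```bash
python3 st.py | head -2
```

```text
t 40.88 p [ 0.6326 -0.0571  0.15  ] q [ 0.29  0.49 -0.34  1.61  0.18  1.07 -1.22] F [ 0.06 -0.66  0.32] T [-0.015  0.022 -0.054] w 0.0941 jaw az -64.11
A [ 0.6328 -0.0558] shift cm [-0.08 -0.   -0.11]
```

>>> carry_out(motion=[[-0.1, 2.6, 0, 0, 0], [0, 2.6, 0, 0, 0], [0, 0, 0, 0, 1], [0, 0, 0, 0, 1], [0, 0, 0, 0, 1], [0, 0, 0, 0, 1], [0, 0, 0, 0, 1], [0, 0, 0, 2.8, 1], [0, 0, 0, 2.8, 1], [0, 0, 0, 2.8, 1], [0, 0, 0, 2.8, 1], [0, 0, 0, 2.8, 1], [0, 0, 0, 2.8, 1], [0, 0, 0, 2.8, 1], [0, 0, 0, 2.8, 1], [0, 0, 0, 2.8, 1], [0, 0, 0, 2.8, 1], [0, 0, 0, 0.9, 1], [0, 0, 0, 0.9, 1], [0, 0, 0, 0.9, 1]])

```text
time_s: 43.38
tool_pos: [0.6343, -0.0566, 0.0988]
eef_rot: [0.029, -0.029, -0.706, 0.707]
contact_force: [-2.5, -1.7, 6.1]
gripper_width: 0.049
```

```bash
python3 m.py
```

```text
43.38 Tz 0.827 j7 -0.5118 q7 -1.715 F [-2.5, -1.7, 6.1] az -94.77 [0.6343, -0.0566, 0.0988] 0.049
```

>>> carry_out(motion=[[0, 0, 0, 0.9, 1], [0, 0, 0, 0.9, 1], [0, 0, 0, 0.9, 1], [0, 0, 0, 0.9, 1]])

```text
time_s: 43.88
tool_pos: [0.6343, -0.0567, 0.0988]
eef_rot: [0.051, -0.052, -0.705, 0.705]
contact_force: [-2.6, -1.8, 6.7]
gripper_width: 0.0489
```

```bash
python3 m.py
```

```text
43.88 Tz 0.858 j7 -0.5323 q7 -1.771 F [-2.6, -1.8, 6.7] az -98.37 [0.6343, -0.0567, 0.0988] 0.0489
```

>>> carry_out(motion=[[0, 0, 0, 0, 0], [0, 0, 0, 0, 0], [0, -2.6, 0, 0, 0], [0, -2.6, 0, 0, 0], [2.25, 0, 3.99, 0, 0], [2.25, 0, 3.99, 0, 0], [2.25, 0, 3.99, 0, 0], [0, 0, 0, 0, 0], [0, 0, 0, 0, 0]])

```text
time_s: 45.0
tool_pos: [0.5504, -0.1644, 0.1505]
eef_rot: [-0.052, 0.052, 0.705, -0.705]
contact_force: [0.3, -0.5, -0.8]
gripper_width: 0.0939
```

```bash
python3 st.py | sed -n '1p;5p'
```

```text
t 45.0 p [ 0.5504 -0.1644  0.1505] q [ 0.38  0.37 -0.18  1.77  0.07  1.01 -1.54] F [ 0.34 -0.55 -0.8 ] T [ 0.031  0.034 -0.004] w 0.0939 jaw az -98.37
D [ 0.554  -0.1646] shift cm [-0.37  0.   -0.03]
```

>>> carry_out(motion=[[0, 2.6, 0, 0, 0], [0, 2.6, 0, 0, 0], [0, 0, 0, 0, 1], [0, 0, 0, 0, 1], [0, 0, 0, 0, 1], [0, 0, 0, 0, 1], [0, 0, 0, 0, 1], [0, 0, 0, 2.8, 1], [0, 0, 0, 2.8, 1], [0, 0, 0, 2.8, 1], [0, 0, 0, 2.8, 1], [0, 0, 0, 2.8, 1], [0, 0, 0, 2.8, 1], [0, 0, 0, 2.8, 1], [0, 0, 0, 2.8, 1], [0, 0, 0, 2.8, 1], [0, 0, 0, 2.8, 1], [0, 0, 0, 0.9, 1], [0, 0, 0, 0.9, 1], [0, 0, 0, 0.9, 1]])

```text
time_s: 47.5
tool_pos: [0.5508, -0.163, 0.0989]
eef_rot: [-0.236, 0.236, 0.667, -0.666]
contact_force: [1.5, 9.0, 3.9]
gripper_width: 0.049
```

```bash
python3 m.py
```

```text
47.5 Tz 0.919 j7 -0.5453 q7 -2.041 F [1.5, 9.0, 3.9] az -128.98 [0.5508, -0.163, 0.0989] 0.049
```

>>> carry_out(motion=[[0, 0, 0, 0.9, 1], [0, 0, 0, 0.9, 1], [0, 0, 0, 0.9, 1], [0, 0, 0, 0.9, 1]])

```text
time_s: 48.0
tool_pos: [0.5508, -0.163, 0.0989]
eef_rot: [-0.257, 0.257, 0.66, -0.658]
contact_force: [1.4, 8.6, 2.3]
gripper_width: 0.0489
```

```bash
python3 m.py
```

```text
48.0 Tz 0.943 j7 -0.5658 q7 -2.098 F [1.4, 8.6, 2.3] az -132.58 [0.5508, -0.163, 0.0989] 0.0489
```

>>> carry_out(motion=[[0, 0, 0, 0, 0], [0, 0, 0, 0, 0], [0, -2.6, 0, 0, 0], [0, -2.6, 0, -10, 0], [0, 0, 0, -10, 0], [0, 0, 0, -10, 0], [0, 0, 0, -10, 0], [0, 0, 0, -10, 0], [0, 0, 0, -10, 0], [0, 0, 0, -10, 0], [-1.62, 0, -4.47, 0, 0], [-1.62, 0, -4.47, 0, 0], [-1.62, 0, -4.47, 0, 0], [-1.62, 0, -4.47, 0, 0], [0, 0, 0, 0, 0], [0, 0, 0, 0, 0]])

```text
time_s: 50.0
tool_pos: [0.5256, 0.0227, 0.1504]
eef_rot: [-0.167, 0.167, -0.687, 0.687]
contact_force: [-0.9, -0.9, -0.3]
gripper_width: 0.0941
```

```bash
python3 st.py | sed -n '1p;3p'
```

```text
t 50.0 p [0.5256 0.0227 0.1504] q [ 0.2   0.3  -0.36  1.88  0.13  0.98 -1.31] F [-0.95 -0.9  -0.33] T [-0.028 -0.012  0.016] w 0.0941 jaw az -62.73
B [0.524 0.023] shift cm [ 0.13 -0.   -0.1 ]
```

>>> carry_out(motion=[[0, 2.6, -0.1, 0, 0], [0, 2.6, 0, 0, 0], [0, 0, 0, 0, 1], [0, 0, 0, 0, 1], [0, 0, 0, 0, 1], [0, 0, 0, 0, 1], [0, 0, 0, 0, 1], [0, 0, 0, 2.8, 1], [0, 0, 0, 2.8, 1], [0, 0, 0, 2.8, 1], [0, 0, 0, 2.8, 1], [0, 0, 0, 2.8, 1], [0, 0, 0, 2.8, 1], [0, 0, 0, 2.8, 1], [0, 0, 0, 2.8, 1], [0, 0, 0, 2.8, 1], [0, 0, 0, 2.8, 1], [0, 0, 0, 0.9, 1], [0, 0, 0, 0.9, 1], [0, 0, 0, 0.9, 1]])

```text
time_s: 52.5
tool_pos: [0.5254, 0.0244, 0.0988]
eef_rot: [0.021, -0.021, -0.707, 0.707]
contact_force: [0.3, -1.4, 5.3]
gripper_width: 0.0488
```

```bash
python3 m.py
```

```text
52.5 Tz 0.764 j7 -0.4775 q7 -1.834 F [0.3, -1.4, 5.3] az -93.38 [0.5254, 0.0244, 0.0988] 0.0488
```

>>> carry_out(motion=[[0, 0, 0, 0.9, 1], [0, 0, 0, 0.9, 1], [0, 0, 0, 0.9, 1], [0, 0, 0, 0.9, 1]])

```text
time_s: 53.0
tool_pos: [0.5254, 0.0244, 0.0988]
eef_rot: [0.043, -0.043, -0.706, 0.706]
contact_force: [-0.7, -1.7, 5.9]
gripper_width: 0.0488
```

```bash
python3 m.py
```

```text
53.0 Tz 0.899 j7 -0.4989 q7 -1.892 F [-0.7, -1.7, 5.9] az -96.98 [0.5254, 0.0244, 0.0988] 0.0488
```

>>> carry_out(motion=[[0, 0, 0, 0, 0], [0, 0, 0, 0, 0], [0, 0, 0, 0, 0], [0, -2.6, 0, 0, 0], [0, -3, 0, 0, 0], [0, -5, 0, 0, 0], [0, -5, 0, 0, 0], [0, 0, 0, 0, 0], [0, 0, 0, 0, 0]])

```text
time_s: 54.12
tool_pos: [0.5247, 0.0244, 0.2537]
eef_rot: [0.043, -0.043, -0.706, 0.706]
contact_force: [-0.7, -0.6, -0.9]
gripper_width: 0.0942
```

```bash
python3 look.py pics/w9.png
```

```text
54.125 [0.5247 0.0244 0.2537] [[-0.993, -0.001, -0.122], [0.122, 0.0, -0.993], [0.001, -1.0, 0.0]] q [ 0.112  0.187 -0.249  1.767  0.049  1.194 -1.843]
{'fx': 347.6332201525636, 'fy': 347.6332201525636, 'cx': 323.6627607115077, 'cy': 238.9691817781695}
grip0 [516.3 169.1] 0.96 [ 0.5535 -0.1664  0.113 ]
grip0 [324.2 220.4] 0.87 [0.5257 0.0242 0.113 ]
grip0 [431.6 283.6] 0.59 [ 0.4437 -0.0806  0.113 ]
grip0 [394.7  98.4] 0.57 [ 0.6315 -0.0539  0.113 ]
lid [562.7 319.7] 0.72 [ 0.3592 -0.2476  0.075 ]
```

View pics/w9.png

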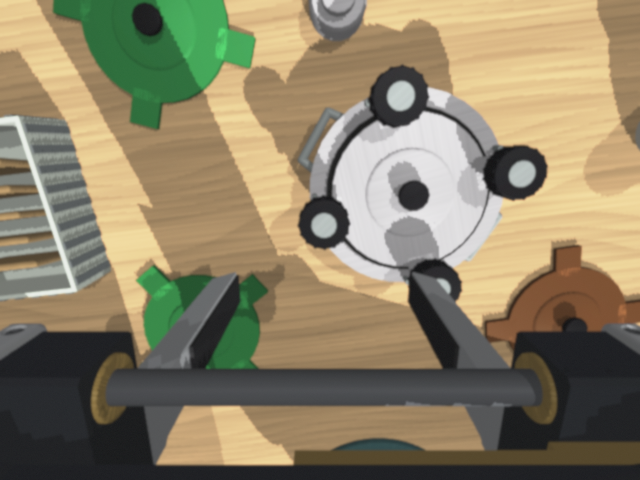

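The gripper is clear of everything. The lid sits flat with its handle at (412,195), the four knobs are in place, and the bystanders haven't moved. I'm handing in the job.

```bash
python3 -c "
from workcell import env
print(env.finish_job())"
```

```text
the job is handed in; nothing more can be done
None
```

I nipped all four knobs lightly, then turned each one up to about hand-firm, and handed the job in at about 54 s. The clamping forces are worked out from how far each knob was turned, because the moment readings did not match the figures given.

- **Order:** The first pass only took A (the knob nearest the world +x side), C and B through their free play and just past pick-up. The nips then came as D, its opposite B, A, its opposite C. The firm round went C, A, D, B. I went straight from C's nip to firming it without letting go.
- **Final angles since pick-up:** The aim was 1.2 rad and the allowed range is 0.97 to 1.4 rad.

| Knob | Estimated angle (rad) |
|---|---|
| A | 1.1–1.2 |
| B | 1.1–1.3 |
| C | 1.1–1.25 |
| D | about 1.2 |

- **What disagreed:** The slow-turn moment rose at the stated 0.33 N m per rad but read about 0.15 N m too high throughout. The final readings were 0.86 (A), 0.90 (B), 0.95 (C) and 0.94 (D) N m, where 0.77 N m was expected. Knob D's angle alone ruled out the stated moments, so I went by the angle since pick-up. If the moments were right after all, the knobs would be past hand-firm.
- **Least certain:** I only bracketed where B picked up its screw, and I inferred C's from its moment, so those two estimates are looser.
- **Last look:** The final wrist-camera view showed the lid flat, all four knobs in place, and the bystanders in view (basket and timer) undisturbed. The jug was out of that view. The gripper was open and clear.

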